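Clear the watch box and close the dust cover

TASK

The clear dust cover of the work tray has to be closed over the open brass clock movement, but a burgundy watch box has been left standing in its way. Lift the box off the tray and set it down, without dropping it, squarely on top of the column of two navy boxes, then slide the cover along its rails fully home against its stop. Do not touch the movement, and leave the column and everything else on the bench standing where they are.

Things in the scene. Friction and masses are not known exactly. Their poses are not given: they have to be found in the camera images.
- tray: grey work tray fixed to the bench, 380 (x) x 150 (y) mm, deck 12 mm above the bench; aluminium rails along x at y = -71 and +71 mm, 8 mm wide, reaching 22 mm above the bench, and a black stop bar of that height at x = +183 mm. Origin at the centre of its underside; x points along the rails, from the parked cover to the movement.
- cover (a joint): travel (m) of the clear aluminium-framed dust cover along the tray's +x: 0 = parked at the -x end, 0.245 = home against the stop, over the movement. Cover 110 (x) x 126 (y) mm, top 64 mm above the bench, open towards the movement with a beam that clears the movement but not a box. Pushed with 2 to 4 N, stays where left. Its centre is at tray x = -0.125 + value.
- cover_bar (a point): centre of the top face of the black grip bar on the cover: the bar is 12 mm thick (tray x), 70 mm long (tray y) and stands 22 mm above the cover's top; this point is 86 mm above the bench and midway along the cover. Axes as the tray's.
- movement: open brass clock movement fixed on the tray at tray x = +120 mm, y = 0: a round 70 mm wide and 27 mm high above the deck. Origin at the centre of its underside, on the deck. Fragile, not to be touched.
- red_box: closed burgundy watch box with a thin brass seam and a brass clasp on its -y side, 90 (x) x 60 (y) x 55 (z) mm, about 160 g; origin at the centre of its underside, z up, x along its 90 mm length. Starts on the tray's deck between the cover and the movement, and blocks the cover.
- navy_low: closed navy watch box with a thin brass seam and a brass clasp on its -y side, 90 (x) x 60 (y) x 55 (z) mm, about 160 g; origin at the centre of its underside, z up, x along its 90 mm length. The lower box of the column, standing on the bench.
- navy_top: closed navy watch box with a thin brass seam and a brass clasp on its -y side, 90 (x) x 60 (y) x 55 (z) mm, about 160 g; origin at the centre of its underside, z up, x along its 90 mm length. The upper box of the column, standing on the lower one; its top is 110 mm above the bench.
- tool_stand: round dark steel stand, 80 mm wide and 30 mm high, carrying four coloured screwdrivers, 110 mm high in all; origin at the centre of its underside. Stands on the other side of the tray from the column. Bystander.
- oil_jar: closed amber glass jar with a green cap, 54 mm wide, 65 mm high; origin at the centre of its underside. Bystander.
- watch_pillow: grey watch pillow 70 x 50 mm with a watch on top, 46 mm high in all; origin at the centre of its underside. Bystander.
There are look-alikes about, which are no part of the job. Leave any turquoise look-alike of the navy_low alone. There is more than one size of the red_box; the one meant has the size given above.

How it is judged (in metres and radians):
On the way, in this order (a step that is already met when the one before it is completed fails the run):
1. the burgundy box is lowered, still held, to within 15 mm above the top of the column and within 15 mm of it sideways (x of red_box in the frame of navy_top between -0.015 and 0.015 m and y of red_box in the frame of navy_top between -0.015 and 0.015 m and z of red_box in the frame of navy_top between 0.05 and 0.07 m and contact force between the fingers and red_box above 0.3 N), for 0.05 s.
2. the burgundy box rests on the column, released, within 10 mm and 8 degrees of square with the upper navy box (x of red_box in the frame of navy_top between -0.01 and 0.01 m and y of red_box in the frame of navy_top between -0.01 and 0.01 m and z of red_box in the frame of navy_top between 0.05 and 0.06 m and angle between the x axis of red_box and the x axis of navy_top, either way round below 0.14 rad and angle between red_box's own z axis and vertical below 0.06 rad and contact force between the fingers and red_box below 0.1 N and linear speed of red_box below 0.02 m/s and angular speed of red_box below 0.2 rad/s), for 0.2 s.
3. the cover is slid home, within 4 mm of its stop (value of joint cover above 0.241 m), for 0.2 s.
At the end, for the whole second after the job is handed in: The burgundy box rests upright and released on the upper navy box, within 10 mm each way and 8 degrees of square; the navy boxes still stand squarely one on the other (12 mm, 9 degrees), the lower within 20 mm of its start; the cover is within 4 mm of its stop over the movement (all of step 2 and distance of navy_low from where it was at the start of the episode below 0.02 m and x of navy_top in the frame of navy_low between -0.012 and 0.012 m and y of navy_top in the frame of navy_low between -0.012 and 0.012 m and z of navy_top in the frame of navy_low above 0.05 m and angle between navy_top's own z axis and vertical below 0.06 rad and angle between the x axis of navy_top and the x axis of navy_low, either way round below 0.16 rad and value of joint cover above 0.241 m); the robot touches nothing.
It fails at once if anything touches the movement (over 1 N) (contact force between anything else and movement above 1 N).
It fails at once if the tool stand is tipped or moved over 25 mm (distance of tool_stand from where it was at the start of the episode above 0.025 m or angle between tool_stand's own z axis and vertical above 0.3 rad).
It fails at once if the oil jar is tipped or moved over 25 mm (distance of oil_jar from where it was at the start of the episode above 0.025 m or angle between oil_jar's own z axis and vertical above 0.3 rad).
It fails at once if the watch on its pillow is tipped or moved over 25 mm (distance of watch_pillow from where it was at the start of the episode above 0.025 m or angle between watch_pillow's own z axis and vertical above 0.3 rad).
It also fails if it takes over 59 s, if anything falls off the work surface, if the arm or the gripper's body presses on something with over 40 N, if the wrist force passes 120 N, or if a joint passes its speed limit or range.

ROBOT

A 6-joint arm with a two-finger parallel gripper is mounted at the origin on the work surface. World frame = base frame: x ahead of the robot, y to its left, z up, the work surface at z = 0. Lengths are in m, angles in degrees, forces in N, time in s.
With the tool pointing down it reaches from about 0.4 to 0.825 m from the base axis. Payload 7 kg.
Tool frame: the origin (TCP) lies at the very end of the fingers, on their centre line; the grasp point (between the pads) lies 19 mm behind it (r.hold_point_z is the distance from the TCP to the grasp point, in m); z points along the fingers, y is the direction in which the jaws open and shut (so a half turn about z gives the same grasp; the last joint's range is limited). The gripper opens to 88 mm and grips with 3 to 60 N. Pads are 19 mm wide; open, the fingers measure 130 mm over their backs; the gripper's body (78 mm by 193 mm) begins 47 mm behind the grasp point.
Start: joints at [88.012, 20.546, 0.682, 0, -70.136, -16.507], TCP at [0.214, 0.64, 0.227] pointing down, gripper open.
Joint ranges: [-176.03, 176.03], [-82.01, 121.73], [-58.28, 71.71], [-173.87, 95.51], [-174.79, -0.11], [-173.66, 173.66]. Speed limits (degrees/s): [136.94, 136.94, 172.46, 180, 180, 180].

INTERFACE

Orientations are given as [roll, pitch, yaw] about the fixed x, y, z axes, in that order (R = Rz(yaw) Ry(pitch) Rx(roll)).
In Python, from plant import r gives the robot as it stands. The module is installed in compiled form; this text tells all that it offers.
- The arm moves only by the shell command python3 -m inch 'ROWS' [FORCE]. ROWS is text: rows parted by semicolons, each of 7 numbers parted by spaces: the shift along the tool's x, y, z in m, then the turn, a rotation vector about the tool's x, y, z in rad, then the opening, from 0 (shut) to 1 (fully open). In form: tx ty tz ax ay az jaw; .... A call has 1 to 20 rows; each row shifts and turns the commanded pose from where the row before left it, along the tool's axes as they then stand; what a row does not reach is not made up. A row lasts 1/12 s, in which the tool goes at most 41.7 mm and 7.16 degrees, less where a joint would pass 70% of its speed; a pose out of reach is approached as far as the arm can. A call with a gripper value outside its range is refused whole. The fingers move at their own pace and stop on an object; FORCE is the grip in N (left out, the last holds). Time passes only in rows, so rows that do not move let the fingers close. It gives the time, the measured TCP pose, the force and the opening at its end, in the units of the state.
- r.get_state(): the state, without advancing time (a new reading comes with each control period).
- r.capture(name): name is "scene" or "top" or "wrist"; returns the picture (400x640x3 uint8, red, green, blue); there is no depth.
- r.camera_params(name): a dict with "vfov" (degrees; the focal length in pixels is half the picture's height over the tangent of half this angle, whatever the lens; pixels are square), "cx", "cy" (the principal point, pixels), "R" (3x3) and "t" (3): a world point X has camera coordinates R X + t. Camera axes: x right, y down, z forward; pixel columns grow to the right and rows downward; lengths in m; the calibration is good to about 2 mm. A picture is of the moment at which its call begins: read the wrist's pose just before it. camera_params takes no time and is no camera call; for the wrist camera it gives the pose at the moment of the call.
- r.close_job(): hands the job in, once; it reports no verdict.
Trained networks look in the newest picture that a camera, given by its name, has taken for a name from the list of things; names that differ only in an ending like _2 or _b are one class to them, and where a whole thing is asked for, a point or a joint stands for the part that bears it (a point fixed in the world has none). Each returns a list of dicts, best first, with "p" (0 to 1); they miss things now and then, are a little off and sometimes report something else, mostly with a low value. They report only what shows in the picture. A call takes as long as a camera call. They do not tell look-alikes from the thing itself.
- r.recognise(target, camera): "xy" ([column, row] in pixels, amid what is visible of it).
The state is a dict: "time_s": time; "joints": joint angles; "qd": joint speeds; "joint_torque": joint torques, N m; "tcp_pos": TCP position; "eef_rot": TCP orientation; "contact_force": force on the tool from outside, world axes, zero at the start; "moment": the same for the moment, N m; "gripper_width": finger opening in m.
Only numpy, scipy, OpenCV 4.12 (cv2) and the standard library are available. Lean on these libraries where they do the work, as an engineer would, in place of code of your own. Each camera call takes 0.05 s, during which the arm holds its last target.

## Working session

There is one attempt and no reset: what is moved stays moved. The work goes in short steps, Python scripts to look and compute and a shell command to move; the robot and the scene stay as the last step left them, time stands still between calls to the robot, and variables do not carry over. Pictures are saved under pics/ and viewed, and the job is handed in when it is done.

```bash
mkdir -p pics; python3 - <<'E'
from plant import r
import cv2,numpy as np
s=r.get_state();print(s)
for c in ("scene","top","wrist"):
    im=r.capture(c);cv2.imwrite(f"pics/{c}0.png",im[:,:,::-1]);p=r.camera_params(c);print(c,p)
    for n in ("red_box","navy_top","navy_low","cover_bar","movement","tray","tool_stand","oil_jar","watch_pillow"):
        if c=="wrist":continue
        print(n,[(np.round(d["xy"],1).tolist(),round(d["p"],2)) for d in r.recognise(n,c)])
print(r.hold_point_z)
E
```

```text
{'time_s': 0.0, 'joints': array([ 8.80110961e+01,  2.05902714e+01,  6.33562029e-01, -1.99449319e-02,
       -7.01360450e+01, -1.65064728e+01]), 'qd': array([ 0.02918109, -0.05914557, -0.11465113,  0.06026697, -0.03061471,
       -0.09355459]), 'joint_torque': array([-9.36232118e-05, -5.82706690e+01,  2.93049252e+01,  6.99691057e+00,
        7.10588458e-03, -1.45639988e-04]), 'tcp_pos': array([0.21400504, 0.63965681, 0.22563477]), 'eef_rot': array([ 1.79905741e+02, -8.37938981e-03, -1.85021621e+01]), 'contact_force': array([-0.81199503,  0.18468978, -0.37654124]), 'moment': array([ 0.02815641, -0.01488332, -0.04030681]), 'gripper_width': 0.08788232423151426}
scene {'vfov': 57.40719056369636, 'cx': 315.7107296081964, 'cy': 202.7233944853702, 'R': array([[-0.37226613,  0.92806933,  0.01025906],
       [ 0.6207028 ,  0.25716314, -0.74067209],
       [-0.6900333 , -0.26935931, -0.67178836]]), 't': array([ 0.21824882, -0.26905473,  1.26708455])}
red_box [([290.7, 230.2], 0.78), ([386.7, 280.8], 0.71)]
navy_top [([223.5, 168.3], 0.79), ([325.9, 192.7], 0.63)]
navy_low [([227.3, 191.7], 0.93
[... 601 characters left out ...]
  1.02764862])}
red_box [([250.8, 162.3], 0.7), ([339.1, 178.4], 0.69)]
navy_top [([426.2, 208.4], 0.56)]
navy_low [([462.9, 260.8], 0.58), ([411.8, 216.0], 0.54)]
cover_bar [([330.5, 233.6], 0.66)]
movement [([334.7, 148.3], 0.94)]
tray [([333.3, 200.3], 0.65)]
tool_stand [([219.9, 223.4], 0.63)]
oil_jar [([435.4, 140.5], 0.82)]
watch_pillow [([201.0, 165.9], 0.7)]
wrist {'vfov': 63.95645403478607, 'cx': 320.6927045581335, 'cy': 202.13349955092326, 'R': array([[-3.17506835e-01, -9.48255958e-01, -2.18022153e-04],
       [-9.11239652e-01,  3.05048947e-01,  2.76744352e-01],
       [-2.62357974e-01,  8.80668939e-02, -9.60943555e-01]]), 't': array([ 0.67641355, -0.03453202,  0.39029217])}
0.0188
```

View pics/scene0.png

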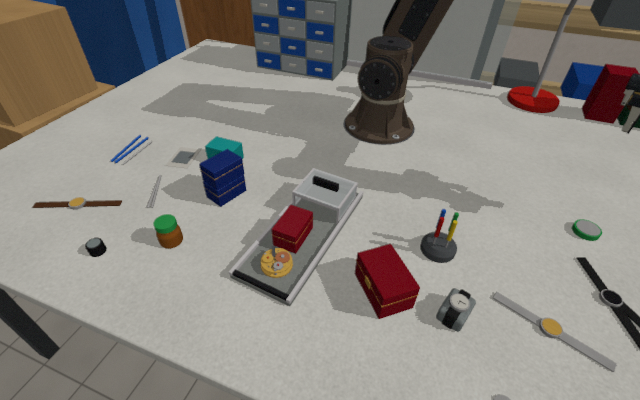

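View pics/top0.png

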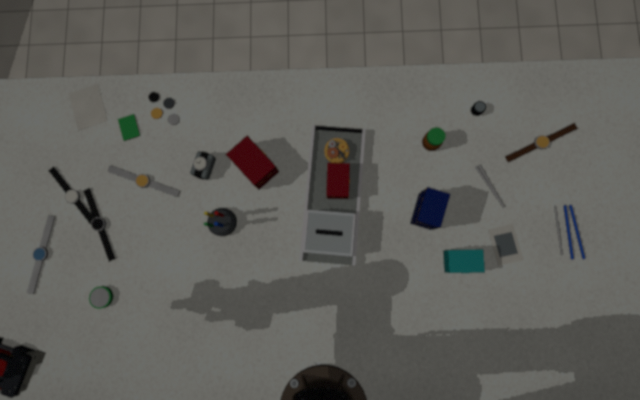

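```bash
python3 - <<'E'
import cv2
im=cv2.imread("pics/top0.png")[100:300,170:490]
cv2.imwrite("pics/top0z.png",cv2.resize(im,None,fx=2.5,fy=2.5,interpolation=cv2.INTER_CUBIC))
im=cv2.imread("pics/scene0.png")[120:340,140:480]
cv2.imwrite("pics/scene0z.png",cv2.resize(im,None,fx=2.3,fy=2.3,interpolation=cv2.INTER_CUBIC))
E
```

```text
(no output)
```

View pics/top0z.png

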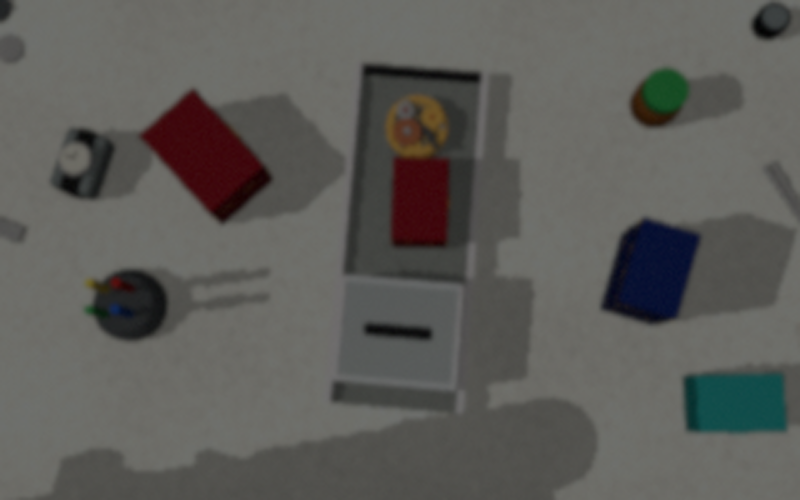

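View pics/scene0z.png

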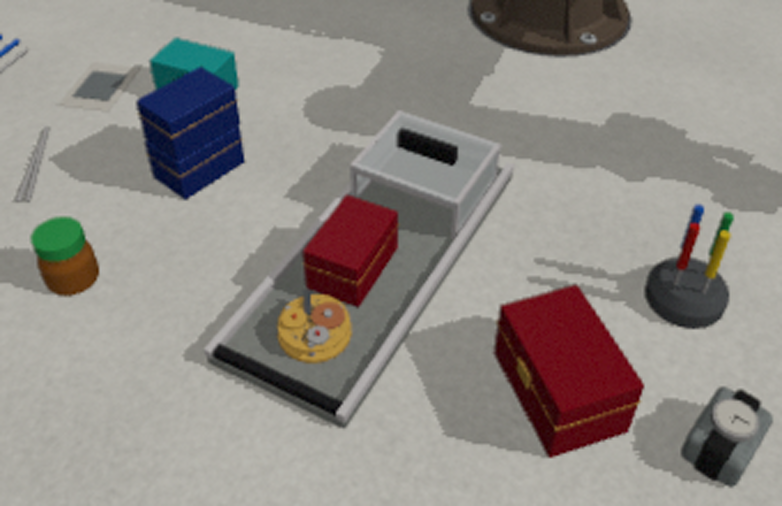

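The two burgundy candidates are the small box on the tray deck (scene 291,230; top 339,180) and the large one beside the tray (scene 387,281; top 251,162). The small one is on the deck between cover and movement, so I take that one. The enlarged crops confirm this, and I'll check its size in the fit. The turquoise box at top (463,261) is a look-alike and stays where it is. Next I fit the poses.

```bash
cat > h.py <<'E'
import numpy as np,cv2
from scipy.optimize import minimize
def cam(p,h=400):
    f=h/2/np.tan(np.radians(p["vfov"])/2);K=np.array([[f,0,p["cx"]],[0,f,p["cy"]],[0,0,1.]])
    return K,np.array(p["R"]),np.array(p["t"])
def proj(C,X):
    K,R,t=C;q=(np.atleast_2d(X)@R.T+t)@K.T;return q[:,:2]/q[:,2:]
def ray(C,uv,z):
    K,R,t=C;d=R.T@np.linalg.inv(K)@np.array([uv[0],uv[1],1.]);o=-R.T@t
    return o+d*(z-o[2])/d[2]
def mask(im,hue,seed,smin=110):
    hsv=cv2.cvtColor(im,cv2.COLOR_RGB2HSV);h=hsv[...,0].astype(int);lo,hi=hue
    m=((h>=lo)&(h<=hi)) if lo<hi else ((h>=lo)|(h<=hi))
    m=(m&(hsv[...,1]>smin)).astype(np.uint8)
    m=cv2.morphologyEx(m,cv2.MORPH_CLOSE,np.ones((5,5),np.uint8))
    n,l,st,ce=cv2.connectedComponentsWithStats(m)
    k=min(range(1,n),key=lambda i:np.hypot(*(ce[i]-seed))+(1e3 if st[i,4]<40 else 0))
    cs,_=cv2.findContours((l==k).astype(np.uint8),cv2.RETR_EXTERNAL,cv2.CHAIN_APPROX_NONE)
    return cv2.convexHull(np.vstack(cs)).astype(np.float32).reshape(-1,2),st[k]
def corners(x,y,yaw,z0,L,W,H):
    c,s=np.cos(yaw),np.sin(yaw);P=np.array([[a,b,h] for a in(-L/2,L/2) for b in(-W/2,W/2) for h in(z0,z0+H)])
    return np.c_[x+c*P[:,0]-s*P[:,1],y+s*P[:,0]+c*P[:,1],P[:,2]]
def fit(obs,z0,dims,x0):
    def cost(q):
        J=0
        for C,hull in obs:
            p=cv2.convexHull(proj(C,corners(*q,z0,*dims)).astype(np.float32)).reshape(-1,2)
            a,b=cv2.contourArea(p),cv2.contourArea(hull)
            i,_=cv2.intersectConvexConvex(p,hull);J+=(a+b-2*i)/b
        return J
    best=None
    for y in np.radians(np.arange(-90,90,15)):
        s=minimize(cost,[x0[0],x0[1],y],method="Nelder-Mead",options=dict(xatol=1e-5,fatol=1e-6,initial_simplex=[[x0[0],x0[1],y],[x0[0]+.02,x0[1],y],[x0[0],x0[1]+.02,y],[x0[0],x0[1],y+.2]]))
        if best is None or s.fun<best.fun:best=s
    return best.x,best.fun
E
python3 - <<'E'
from plant import r
from h import *
I={c:cv2.imread(f"pics/{c}0.png")[:,:,::-1].copy() for c in("scene","top")}
C={c:cam(r.camera_params(c)) for c in I}
for n,hue,seeds,z0,dims in (("red",(165,10),{"scene":(291,230),"top":(339,181)},.012,(.09,.06,.055)),("bigred",(165,10),{"scene":(387,281),"top":(251,162)},0,(.09,.06,.055)),("navy",(110,130),{"scene":(224,178),"top":(430,208)},0,(.09,.06,.11))):
    ob={}
    for c in I:
        hl,st=mask(I[c],hue,seeds[c]);ob[c]=(C[c],hl);print(n,c,st)
    x0=ray(C["top"],seeds["top"],z0+.04)[:2]
    for k in (["scene"],["top"],["scene","top"]):
        q,f=fit([ob[c] for c in k],z0,dims,x0);print(k,np.round(q[:2],4),round(np.degrees(q[2]),2),round(f,4))
for n,uv,z in (("tray -x stop L",(317,127),.022),("stop R",(361,130),.022),("bar l",(170+365/2.5,100+329/2.5),.086),("bar r",(170+432/2.5,100+334/2.5),.086),("mov",(170+417/2.5,100+125/2.5),.037)):
    print(n,np.round(ray(C["top"],uv,z),4))
for n,uv,z in (("bar l",(140+399/2.3,120+130/2.3),.086),("bar r",(140+457/2.3,120+154/2.3),.086)):
    print(n,np.round(ray(C["scene"],uv,z),4))
E
```

```text
red scene [ 272  205   41   48 1363]
red top [327 162  23  36 782]
['scene'] [ 0.5966 -0.0536] 0.16 0.0505
['top'] [ 0.5995 -0.0525] -1.67 0.1139
['scene', 'top'] [ 0.5993 -0.0532] -0.83 0.1863
bigred scene [ 356  244   64   75 3129]
bigred top [ 227  137   51   51 1301]
['scene'] [0.6601 0.1842] 52.84 0.3617
['top'] [0.6661 0.1862] 52.86 0.324
['scene', 'top'] [0.6618 0.1829] 52.38 0.6885
navy scene [ 200  150   46   56 1784]
navy top [ 413  189   36   39 1001]
['scene'] [ 0.5124 -0.2906] -32.79 0.0782
['top'] [ 0.5125 -0.2891] -27.26 0.2551
['scene', 'top'] [ 0.5126 -0.2894] -27.43 0.3344
tray -x stop L [0.7575 0.0009 0.022 ]
stop R [ 0.745  -0.1217  0.022 ]
bar l [0.4605 0.0059 0.086 ]
bar r [ 0.4539 -0.0619  0.086 ]
mov [ 0.6855 -0.0527  0.037 ]
bar l [ 0.4554 -0.0594  0.086 ]
bar r [0.4697 0.0121 0.086 ]
```

```bash
python3 -m inch '0 0 0 0 0 -0.102 1;0 0 0 0 0 -0.102 1;0 0 0 0 0 -0.102 1;0.0154 0.0327 -0.0031 0 0 0 1;0.0154 0.0327 -0.0031 0 0 0 1;0.0154 0.0327 -0.0031 0 0 0 1;0.0154 0.0327 -0.0031 0 0 0 1;0.0154 0.0327 -0.0031 0 0 0 1;0.0154 0.0327 -0.0031 0 0 0 1;0.0154 0.0327 -0.0031 0 0 0 1;0.0154 0.0327 -0.0031 0 0 0 1;0.0154 0.0327 -0.0031 0 0 0 1;0.0154 0.0327 -0.0031 0 0 0 1;0.0154 0.0327 -0.0031 0 0 0 1;0.0154 0.0327 -0.0031 0 0 0 1'
```

```text
time_s: 2.3
tcp_pos: [0.3926, 0.243, 0.2643]
eef_rot: [-179.9, -0.0, -0.9]
contact_force: [1.4, -0.6, -0.1]
gripper_width: 0.0877
```

```bash
python3 -m inch '0.0154 0.0327 -0.0031 0 0 0 1;0.0154 0.0327 -0.0031 0 0 0 1;0.0154 0.0327 -0.0031 0 0 0 1;0.0154 0.0327 -0.0031 0 0 0 1;0.0154 0.0327 -0.0031 0 0 0 1;0.0154 0.0327 -0.0031 0 0 0 1;0.0154 0.0327 -0.0031 0 0 0 1;0.0154 0.0327 -0.0031 0 0 0 1;0.0154 0.0327 -0.0031 0 0 0 1;0.0154 0.0327 -0.0031 0 0 0 1;0.0154 0.0327 -0.0031 0 0 0 1;0.0154 0.0327 -0.0031 0 0 0 1;0 0 0 0 0 0 1;0 0 0 0 0 0 1;0 0 0 0 0 0 1;0 0 0 0 0 0 1'
python3 - <<'E'
from plant import r
import cv2,pickle
p=r.camera_params("wrist");im=r.capture("wrist");cv2.imwrite("pics/w1.png",im[:,:,::-1]);pickle.dump(p,open("w1.pkl","wb"))
print(r.get_state()["qd"].round(2))
E
```

```text
time_s: 3.63
tcp_pos: [0.5702, -0.1501, 0.301]
eef_rot: [-180.0, -0.0, -0.9]
contact_force: [-0.5, 0.4, 1.2]
gripper_width: 0.0876
[ 0.33 -0.23  0.07  0.03  0.    0.  ]
```

View pics/w1.png

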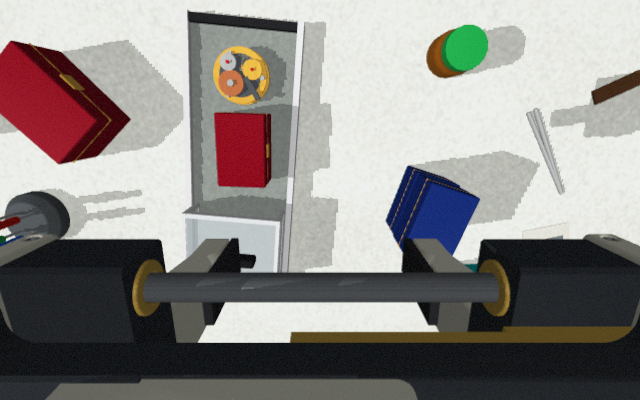

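The wrist view shows the red box at (243,150) with its clasp on the right, the movement at (241,74), the stop bar at (243,20) and the column at (435,215), which the gripper partly hides.

```bash
python3 - <<'E'
from h import *
import pickle
C=cam(pickle.load(open("w1.pkl","rb")));im=cv2.imread("pics/w1.png")[:,:,::-1].copy()
hl,st=mask(im,(165,10),(243,150));print(st)
q,f=fit([(C,hl)],.012,(.09,.06,.055),(.6,-.053));print(np.round(q[:2],4),np.degrees(q[2]).round(2),f.round(4))
v=im[:,:,::-1].copy()
cv2.polylines(v,[cv2.convexHull(proj(C,corners(*q,.012,.09,.06,.055)).astype(np.float32)).astype(int)],1,(0,255,0),1)
cv2.imwrite("pics/w1z.png",cv2.resize(v[0:280,170:490],None,fx=2.1,fy=2.1,interpolation=cv2.INTER_CUBIC))
for n,uv,z in (("stop outerL",(189,11),.022),("stopR",(298,23),.022),("railR out top",(304,23),.022),("mov",(241,72),.039),("rail R low",(283,270),.022)):
  print(n,ray(C,uv,z).round(4))
E
```

```text
[ 214  113   57   75 4011]
[ 0.5985 -0.0513] -2.94 0.0555
stop outerL [0.7634 0.0076 0.022 ]
stopR [ 0.7482 -0.124   0.022 ]
railR out top [ 0.7481 -0.1314  0.022 ]
mov [ 0.6917 -0.0535  0.039 ]
rail R low [ 0.4139 -0.0893  0.022 ]
```

View pics/w1z.png

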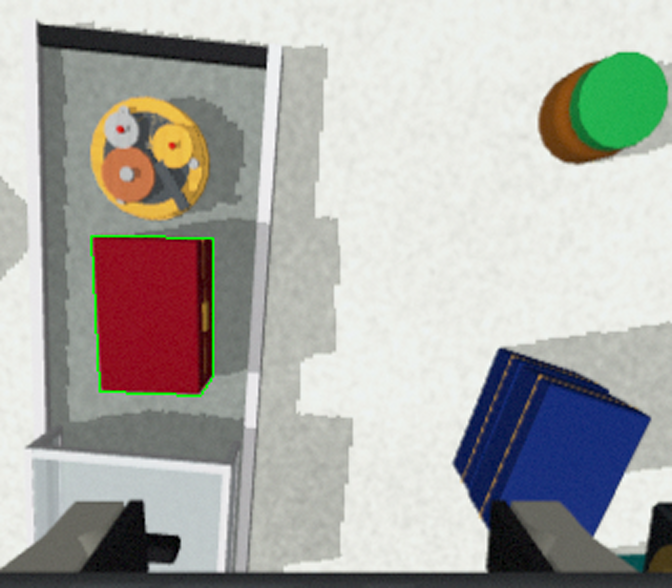

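```bash
python3 -m inch '-0.03 0.025 0 0 0 0 1;-0.03 0.025 0 0 0 0 1;-0.03 0.025 0 0 0 0 1;-0.03 0.025 0 0 0 0 1;0 0 0 0 0 0 1;0 0 0 0 0 0 1;0 0 0 0 0 0 1'
python3 - <<'E'
from plant import r
from h import *
import pickle
p=r.camera_params("wrist");im=r.capture("wrist");cv2.imwrite("pics/w2.png",im[:,:,::-1]);pickle.dump(p,open("w2.pkl","wb"))
C=cam(p)
hl,st=mask(im,(108,130),proj(C,[.5125,-.29,.055])[0]);print(st)
q,f=fit([(C,hl)],0,(.09,.06,.11),(.5125,-.29));print(np.round(q[:2],4),np.degrees(q[2]).round(2),f.round(4))
v=im[:,:,::-1].copy()
cv2.polylines(v,[cv2.convexHull(proj(C,corners(*q,0,.09,.06,.11)).astype(np.float32)).astype(int)],1,(0,255,0),1)
cv2.polylines(v,[cv2.convexHull(proj(C,corners(*q,.11,.09,.06,.0)).astype(np.float32)).astype(int)],1,(0,255,255),1)
cv2.imwrite("pics/w2z.png",cv2.resize(v[0:280,100:500],None,fx=2,fy=2,interpolation=cv2.INTER_CUBIC))
hl,st=mask(im,(165,10),proj(C,[.5985,-.051,.04])[0]);print(st)
q,f=fit([(C,hl)],.012,(.09,.06,.055),(.6,-.053));print(np.round(q[:2],4),np.degrees(q[2]).round(2),f.round(4))
E
```

```text
time_s: 4.27
tcp_pos: [0.449, -0.2482, 0.3016]
eef_rot: [180.0, -0.1, -0.9]
contact_force: [0.1, 0.5, -0.1]
gripper_width: 0.0874
[ 319   69   79   98 4876]
[ 0.5137 -0.2854] -19.26 0.0522
[ 112    0   79   90 6014]
[ 0.5982 -0.0516] -3.12 0.0534
```

View pics/w2z.png

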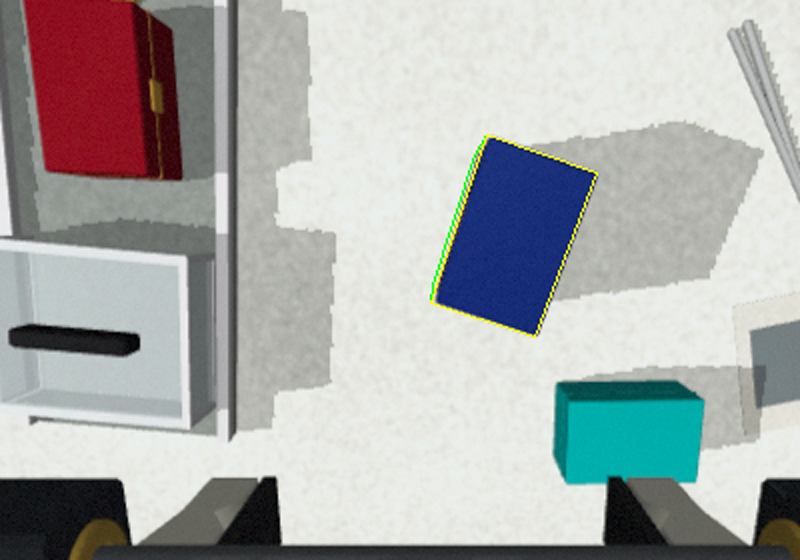

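View pics/w2.png

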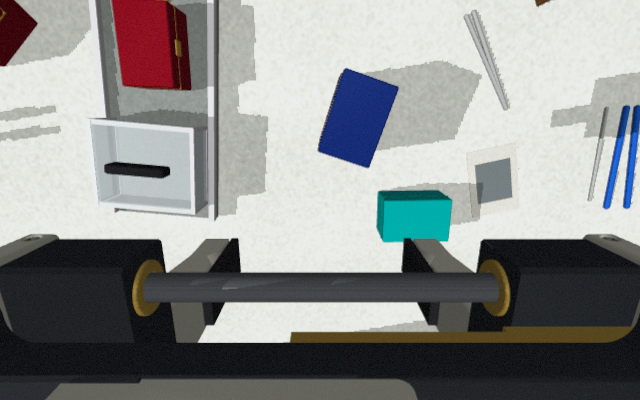

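```bash
python3 - <<'E'
from h import *
import pickle
from plant import r
Cs={"w1":cam(pickle.load(open("w1.pkl","rb"))),"w2":cam(pickle.load(open("w2.pkl","rb"))),"scene0":cam(r.camera_params("scene"))}
out=[]
for n,crop in (("w1",(370,150,130,110)),("scene0",(180,130,90,80)),("w2",(70,100,150,130))):
    s=5 if n!="w2" else 4
    v=cv2.resize(cv2.imread(f"pics/{n}.png"),None,fx=s,fy=s,interpolation=cv2.INTER_CUBIC)
    for z0,h in((.055,.055),(0,.055)):
      P=corners(.5137,-.2854,np.radians(-19.3),z0,.09,.06,h)
      p=(proj(Cs[n],P)+.5)*s
      if n!="w2":
        for a in range(8):
          for b in range(a):
            if bin(a^b).count("1")==1: cv2.line(v,tuple(p[a].astype(int)),tuple(p[b].astype(int)),(0,255,255),1)
    x,y,w,h=crop;out.append(v[y*s:(y+h)*s,x*s:(x+w)*s])
    if n=="w2":
      C=Cs[n]
      print("bar",[ray(C,u,.086).round(4) for u in((104.5,166),(170,171),(137.5,168.5))])
for o,n in zip(out,("a","b","c")): cv2.imwrite(f"pics/chk_{n}.png",o)
E
```

```text
bar [array([0.4656, 0.007 , 0.086 ]), array([ 0.4583, -0.0691,  0.086 ]), array([ 0.462 , -0.0312,  0.086 ])]
```

View pics/chk_a.png

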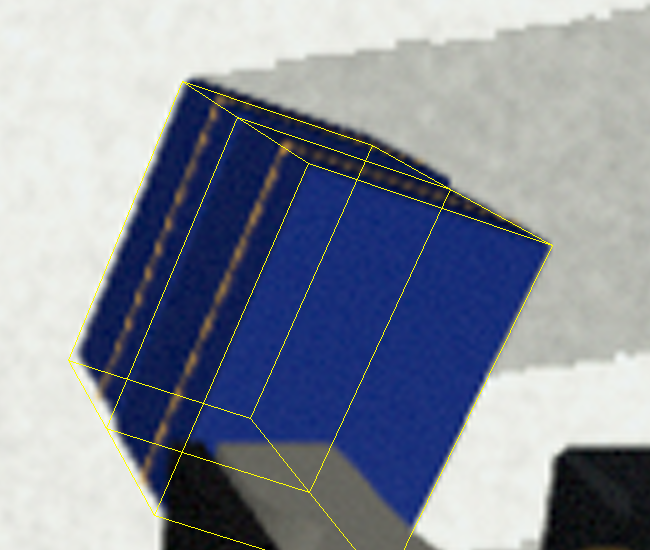

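View pics/chk_b.png

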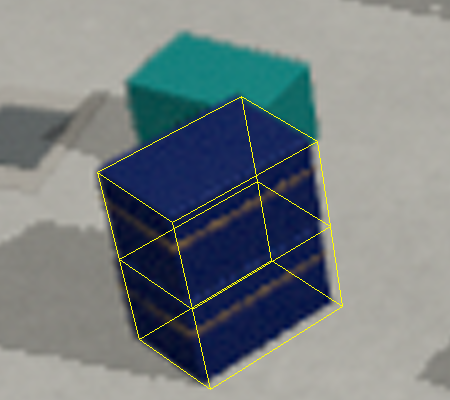

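View pics/chk_c.png

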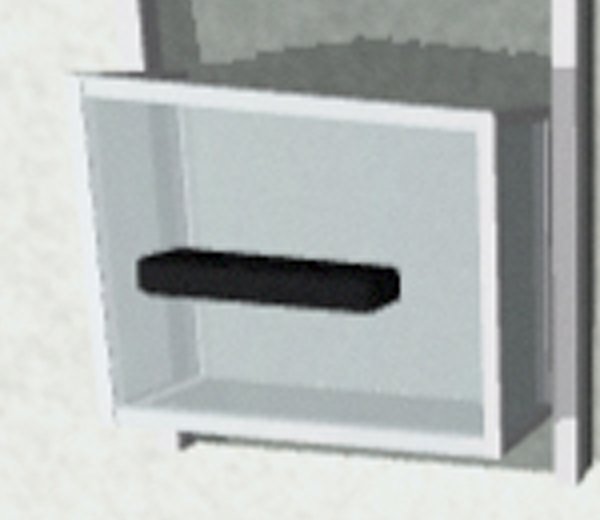

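```bash
python3 -m inch '0 0 0 0 0 0.037 1;0.0174 -0.0255 0 0 0 0 1;0.0174 -0.0255 0 0 0 0 1;0.0174 -0.0255 0 0 0 0 1;0.0174 -0.0255 0 0 0 0 1;0.0174 -0.0255 0 0 0 0 1;0.0174 -0.0255 0 0 0 0 1;0.0174 -0.0255 0 0 0 0 1;0.0174 -0.0255 0 0 0 0 1;0 0 0.035 0 0 0 1;0 0 0.035 0 0 0 1;0 0 0.035 0 0 0 1;0 0 0.035 0 0 0 1;0 0 0.02 0 0 0 1;0 0 0 0 0 0 1;0 0 0 0 0 0 1'
python3 - <<'E'
from plant import r
import cv2
s=r.get_state();print(s["tcp_pos"],s["eef_rot"])
im=r.capture("wrist");cv2.imwrite("pics/w3.png",im[:,:,::-1])
E
```

```text
time_s: 5.65
tcp_pos: [0.5988, -0.0516, 0.1401]
eef_rot: [179.9, 0.1, -3.0]
contact_force: [0.5, 0.3, 1.0]
gripper_width: 0.088
[ 0.59884716 -0.05155643  0.14008564] [ 1.79934352e+02  1.46076746e-01 -2.97561441e+00]
```

View pics/w3.png

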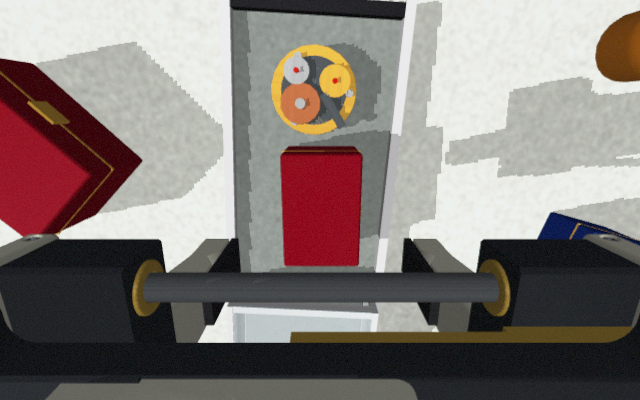

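```bash
python3 -m inch '0 0 0.03 0 0 0 1;0 0 0.03 0 0 0 1;0 0 0.02 0 0 0 1;0 0 0.015 0 0 0 1;0 0 0.013 0 0 0 1;0 0 0 0 0 0 1;0 0 0 0 0 0 1;0 0 0 0 0 0 0;0 0 0 0 0 0 0;0 0 0 0 0 0 0;0 0 0 0 0 0 0;0 0 0 0 0 0 0;0 0 0 0 0 0 0;0 0 0 0 0 0 0;0 0 0 0 0 0 0' 20
```

```text
time_s: 6.95
tcp_pos: [0.5991, -0.0524, 0.0336]
eef_rot: [-180.0, -0.0, -3.1]
contact_force: [-1.9, 1.0, 5.2]
gripper_width: 0.0597
```

```bash
python3 -m inch '0 0 -0.008 0 0 0 0;0 0 -0.015 0 0 0 0;0 0 -0.02 0 0 0 0;0 0 -0.02 0 0 0 0;0 0 -0.025 0 0 0 0;0 0 -0.025 0 0 0 0;0 0 -0.025 0 0 0 0;0 0 -0.02 0 0 0 0;0 0 -0.015 0 0 0 0;0 0 -0.007 0 0 0 0;0 0 0 0 0 0 0;0 0 0 0 0 0 0;0 0 0 0 0 0 0'
python3 - <<'E'
from plant import r
import cv2
s=r.get_state();print(s["tcp_pos"],s["eef_rot"],s["gripper_width"],s["contact_force"])
im=r.capture("wrist");cv2.imwrite("pics/w4.png",im[:,:,::-1])
im=r.capture("scene");cv2.imwrite("pics/s4.png",im[100:340,140:480,::-1])
E
```

```text
time_s: 8.03
tcp_pos: [0.5979, -0.0526, 0.2115]
eef_rot: [180.0, 0.1, -3.1]
contact_force: [0.3, -1.0, -2.1]
gripper_width: 0.0596
[ 0.59792759 -0.05256779  0.21147947] [ 1.79991505e+02  1.34298147e-01 -3.09969166e+00] 0.059585625928552925 [ 0.31969691 -0.9590016  -2.07908625]
```

View pics/w4.png

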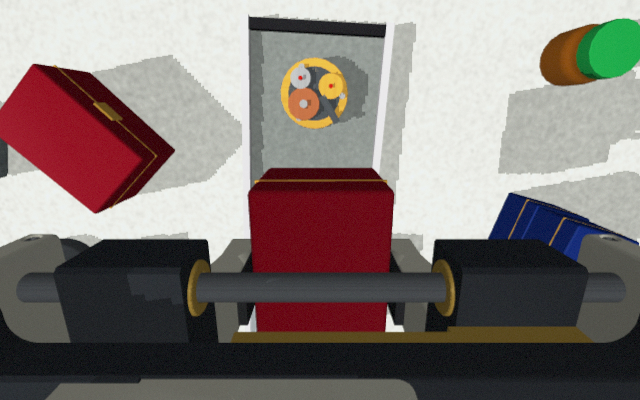

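View pics/s4.png

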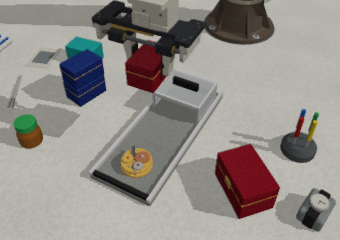

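```bash
python3 - <<'E'
from plant import r
from h import *
C=cam(r.camera_params("wrist"));im=cv2.imread("pics/w4.png")
for off in (-.004,-.001,.002):
  P=corners(.5979+off,-.0526-off*.054,np.radians(-3.1),.190,.09,.06,.055)
  print(off,proj(C,P[4:]).round(1).tolist())
a=np.radians(-19.3);print("tool x",np.cos(a),np.sin(a),"tool y",np.sin(a),-np.cos(a))
cv2.imwrite("pics/w4z.png",cv2.resize(im[150:220,230:410],None,fx=4,fy=4,interpolation=cv2.INTER_CUBIC))
E
```

```text
-0.004 [[375.7, 173.1], [398.3, 199.2], [270.2, 173.1], [249.6, 199.2]]
-0.001 [[376.0, 167.8], [398.8, 192.0], [269.9, 167.8], [249.1, 192.0]]
0.002 [[376.2, 162.5], [399.3, 184.7], [269.7, 162.6], [248.7, 184.7]]
tool x 0.9438009515832294 -0.3305143927132231 tool y -0.3305143927132231 -0.9438009515832294
```

View pics/w4z.png

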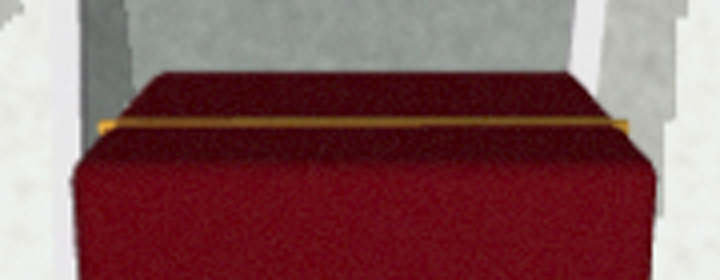

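```bash
python3 -m inch '0 0 0 0 0 0.0707 0;0 0 0 0 0 0.0707 0;0 0 0 0 0 0.0707 0;0 0 0 0 0 0.0707 0;0 0.01 0 0 0 0 0;0 0.02 0 0 0 0 0;-0.0008 0.03 0 0 0 0 0;-0.0008 0.034 0 0 0 0 0;0 0.034 0 0 0 0 0;0 0.034 0 0 0 0 0;0 0.03 0 0 0 0 0;0 0.025 0 0 0 0 0;0 0.02 0 0 0 0 0;0 0.01 0 0 0 0 0;0 0.0005 0 0 0 0 0;0 0 0 0 0 0 0;0 0 0 0 0 0 0;0 0 0 0 0 0 0'
python3 - <<'E'
from plant import r
import cv2
s=r.get_state();print(s["tcp_pos"],s["eef_rot"],s["gripper_width"],s["contact_force"])
im=r.capture("wrist");cv2.imwrite("pics/w5.png",im[:,:,::-1])
im=r.capture("scene");cv2.imwrite("pics/s5.png",cv2.resize(im[80:240,140:340,::-1],None,fx=3,fy=3))
E
```

```text
time_s: 9.63
tcp_pos: [0.5159, -0.2848, 0.2128]
eef_rot: [-180.0, 0.0, -19.2]
contact_force: [-0.1, -0.0, -1.9]
gripper_width: 0.0603
[ 0.5158552  -0.28483871  0.21284356] [-1.79995866e+02  9.10701716e-03 -1.92078906e+01] 0.06028919608559732 [-0.08954355 -0.02600436 -1.89464857]
```

View pics/w5.png

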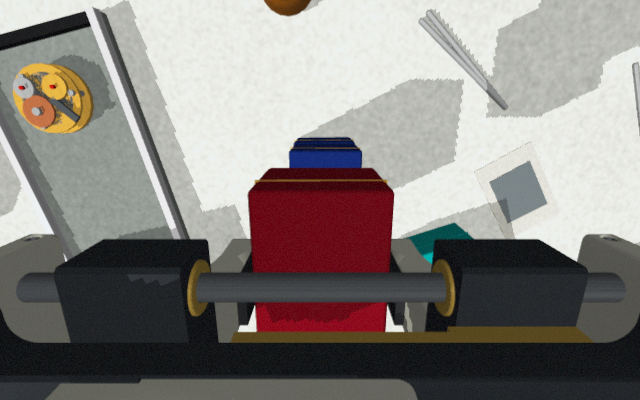

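View pics/s5.png

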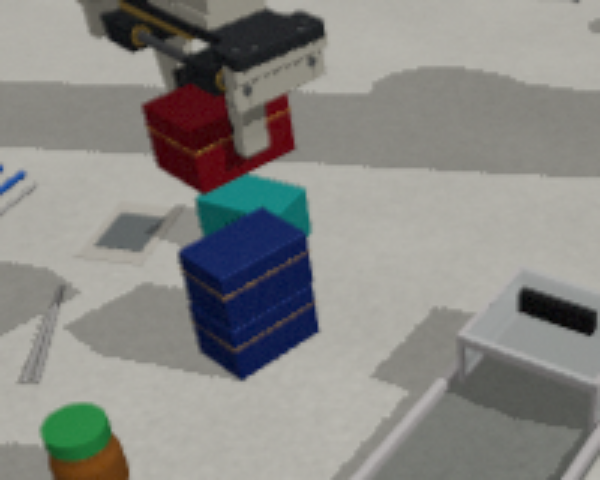

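```bash
python3 - <<'E'
from plant import r
from h import *
C=cam(r.camera_params("wrist"));im=cv2.imread("pics/w5.png")
P=corners(.5137,-.2854,np.radians(-19.3),.0,.09,.06,.11);print("navy",proj(C,P[4:]).round(1).tolist())
t=np.array([.5159,-.2848]);a=np.radians(-19.3);t=t-.001*np.array([np.cos(a),np.sin(a)])
P=corners(*t,a,.191,.09,.06,.055);print("red",proj(C,P[4:]).round(1).tolist())
cv2.imwrite("pics/w5z.png",cv2.resize(im[130:220,230:410],None,fx=4,fy=4,interpolation=cv2.INTER_CUBIC))
K,R,tt=C;print("cam",-R.T@tt, r.get_state()["tcp_pos"])
E
```

```text
navy [[349.5, 139.0], [361.1, 150.9], [296.9, 139.0], [287.1, 150.8]]
red [[376.2, 166.9], [398.9, 190.3], [270.4, 166.7], [249.7, 190.1]]
cam [ 0.58719467 -0.30822015  0.37114012] [ 0.51593388 -0.28482752  0.2129731 ]
```

View pics/w5z.png

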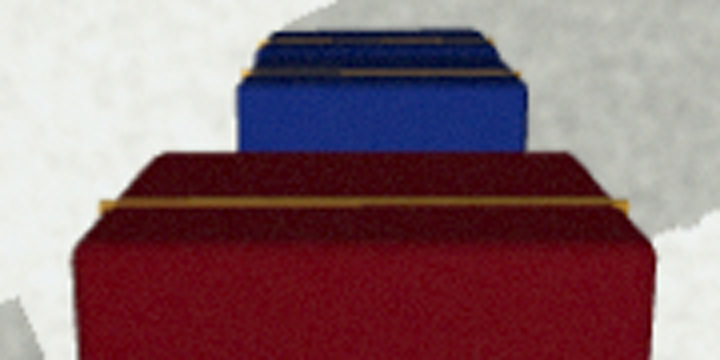

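```bash
python3 -m inch '0 0.0035 0 0 0 0 0;0 0 0.01 0 0 0 0;0 0 0.016 0 0 0 0;0 0 0.016 0 0 0 0;0 0 0.014 0 0 0 0;0 0 0.01 0 0 0 0;0 0 0.006 0 0 0 0;0 0 0.003 0 0 0 0;0 0 0 0 0 0 0;0 0 0 0 0 0 0;0 0 0 0 0 0 0'
python3 - <<'E'
from plant import r
import cv2
s=r.get_state();print(s["tcp_pos"],s["eef_rot"],s["gripper_width"],s["contact_force"])
im=r.capture("wrist");cv2.imwrite("pics/w6.png",cv2.resize(im[130:220,230:410,::-1],None,fx=4,fy=4,interpolation=cv2.INTER_CUBIC))
im=r.capture("scene");cv2.imwrite("pics/s6.png",cv2.resize(im[80:220,160:300,::-1],None,fx=4,fy=4,interpolation=cv2.INTER_CUBIC))
E
```

```text
time_s: 10.65
tcp_pos: [0.5149, -0.2891, 0.1388]
eef_rot: [-180.0, -0.1, -19.3]
contact_force: [-0.0, -0.7, -1.7]
gripper_width: 0.0601
[ 0.51493431 -0.28908723  0.13876198] [-1.79999744e+02 -7.90945815e-02 -1.92767637e+01] 0.06010261488295582 [-0.03839569 -0.71270826 -1.70749265]
```

View pics/w6.png

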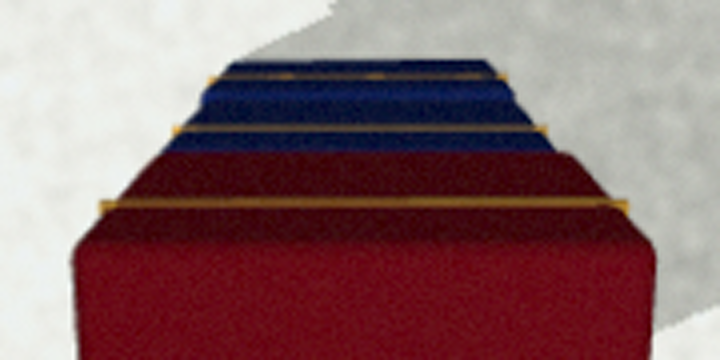

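View pics/s6.png

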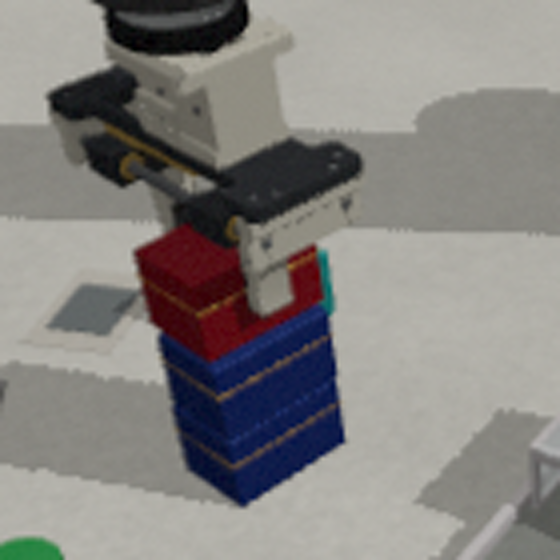

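```bash
python3 - <<'E'
from plant import r
from h import *
C=cam(r.camera_params("scene"));im=r.capture("scene")[:,:,::-1]
s=10
v=cv2.resize(im[130:210,190:260],None,fx=s,fy=s,interpolation=cv2.INTER_CUBIC)
w=v.copy()
zb=.1388-.0216
def draw(q,z0,col):
    p=(proj(C,corners(*q,z0,.09,.06,.055))-[190,130]+.5)*s
    for a in range(8):
      for b in range(a):
        if bin(a^b).count("1")==1: cv2.line(w,tuple(p[a].astype(int)),tuple(p[b].astype(int)),col,1)
a=np.radians(-19.3)
draw((.5137,-.2854,a),.055,(0,255,255));draw((.5137,-.2854,a),zb,(0,255,0))
cv2.imwrite("pics/s7.png",np.hstack([w])[:600]);
E
```

View pics/s7.png

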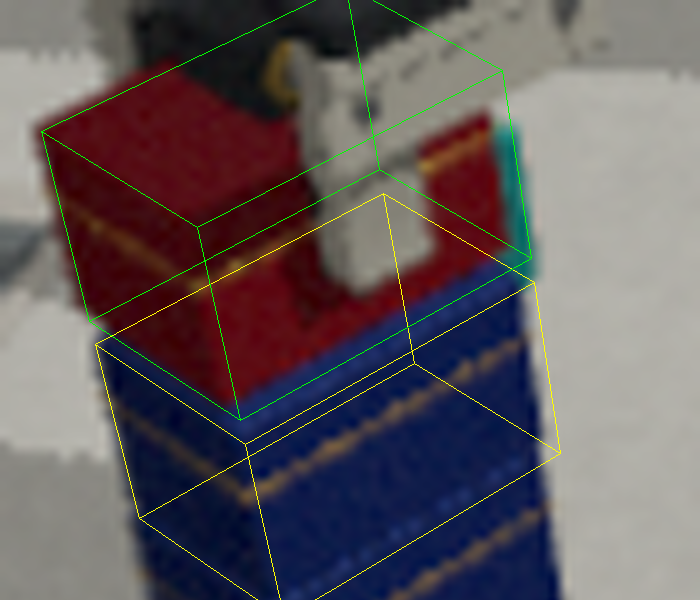

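```bash
python3 -m inch '0 -0.002 0 0 0 0 0;0 0 0.0015 0 0 0 0;0 0 0.0015 0 0 0 0;0 0 0.001 0 0 0 0;0 0 0.001 0 0 0 0;0 0 0 0 0 0 0;0 0 0 0 0 0 0'
python3 - <<'E'
from plant import r
import cv2
s=r.get_state();print(s["tcp_pos"],s["eef_rot"],s["gripper_width"],s["contact_force"])
im=r.capture("wrist");cv2.imwrite("pics/w8.png",cv2.resize(im[130:220,230:410,::-1],None,fx=4,fy=4,interpolation=cv2.INTER_CUBIC))
im=r.capture("scene");cv2.imwrite("pics/s8.png",cv2.resize(im[130:210,190:260,::-1],None,fx=7,fy=7,interpolation=cv2.INTER_CUBIC))
E
```

```text
time_s: 11.38
tcp_pos: [0.515, -0.287, 0.1328]
eef_rot: [180.0, 0.0, -19.3]
contact_force: [0.3, 0.1, -1.3]
gripper_width: 0.0601
[ 0.51498246 -0.28704004  0.13282511] [ 1.79996093e+02  1.63873069e-02 -1.92872773e+01] 0.060061497102595035 [ 0.34652807  0.14587686 -1.28334291]
```

View pics/w8.png

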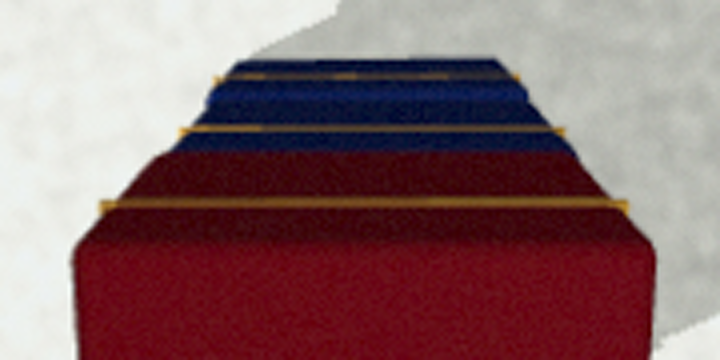

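View pics/s8.png

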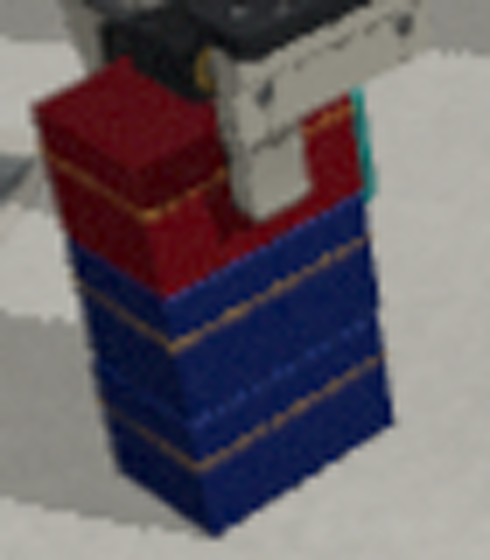

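```bash
python3 -m inch '0 0.0007 0.0005 0 0 0 0;0 0 0.0005 0 0 0 0;0 0 0.0005 0 0 0 0;0 0 0 0 0 0 0;0 0 0 0 0 0 0'; python3 -m inch '0 0 0.0005 0 0 0 0;0 0 0.0005 0 0 0 0;0 0 0 0 0 0 0;0 0 0 0 0 0 0'
```

```text
time_s: 11.9
tcp_pos: [0.5148, -0.2878, 0.1316]
eef_rot: [180.0, -0.0, -19.3]
contact_force: [0.0, -0.1, -0.4]
gripper_width: 0.0596
time_s: 12.23
tcp_pos: [0.515, -0.2878, 0.1316]
eef_rot: [180.0, -0.0, -19.3]
contact_force: [-2.8, 1.7, 8.2]
gripper_width: 0.06
```

```bash
python3 -m inch '0 0 -0.0005 0 0 0 0;0 0 0 0 0 0 0.7;0 0 0 0 0 0 0.75;0 0 0 0 0 0 0.8;0 0 0 0 0 0 0.9;0 0 0 0 0 0 1;0 0 0 0 0 0 1;0 0 0 0 0 0 1;0 0 0 0 0 0 1;0 0 0 0 0 0 1'
python3 - <<'E'
from plant import r
import cv2
im=r.capture("wrist");cv2.imwrite("pics/w9.png",im[:,:,::-1])
im=r.capture("scene");cv2.imwrite("pics/s9.png",cv2.resize(im[120:210,180:270,::-1],None,fx=6,fy=6,interpolation=cv2.INTER_CUBIC))
E
```

```text
time_s: 13.07
tcp_pos: [0.5148, -0.2877, 0.1309]
eef_rot: [180.0, 0.0, -19.3]
contact_force: [0.5, 0.7, -0.1]
gripper_width: 0.0872
```

View pics/w9.png

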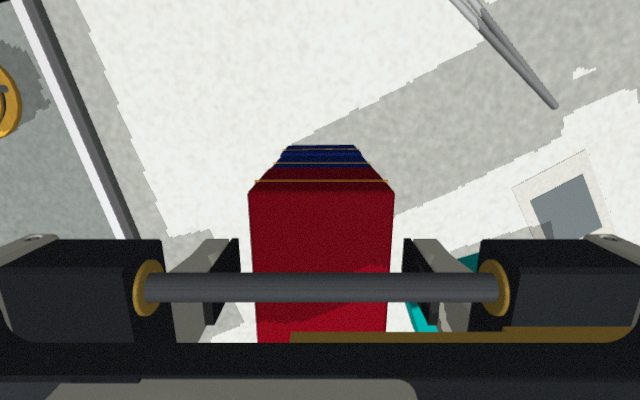

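View pics/s9.png

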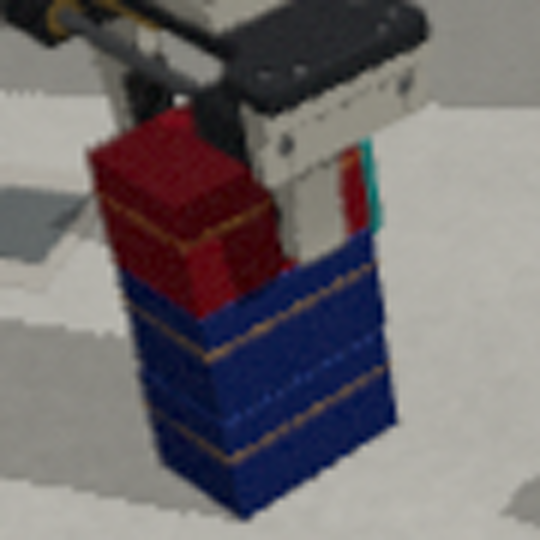

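```bash
python3 -m inch '0 0 -0.006 0 0 0 1;0 0 -0.012 0 0 0 1;0 0 -0.02 0 0 0 1;0 0 -0.03 0 0 0 1;0 0 -0.03 0 0 0 1;0 0 -0.03 0 0 0 1;0 0 -0.03 0 0 0 1;0 0 -0.012 0 0 0 1;0 0 0 0 0 0 1;0 0 0 0 0 -0.1135 1;0 0 0 0 0 -0.1135 1'
python3 -m inch '-0.0106 -0.0248 0 0 0 0 1;-0.0106 -0.0248 0 0 0 0 1;-0.0106 -0.0248 0 0 0 0 1;-0.0106 -0.0248 0 0 0 0 1;-0.0106 -0.0248 0 0 0 0 0;-0.0106 -0.0248 0 0 0 0 0;-0.0106 -0.0248 0 0 0 0 0;-0.0106 -0.0248 0 0 0 0 0;-0.0106 -0.0248 0 0 0 0 0;-0.0106 -0.0248 0 0 0 0 0;0 0 0 0 0 0 0;0 0 0 0 0 0 0;0 0 0 0 0 0 0;0 0 0 0 0 0 0' 10
python3 - <<'E'
from plant import r
from h import *
s=r.get_state();print(s["tcp_pos"],s["eef_rot"],s["gripper_width"],s["contact_force"])
C=cam(r.camera_params("wrist"));im=r.capture("wrist");cv2.imwrite("pics/w10.png",im[:,:,::-1])
print("bar expected",proj(C,[[.462,-.032,.086]]))
im=r.capture("scene");cv2.imwrite("pics/s10.png",im[:,:,::-1])
E
```

```text
time_s: 14.08
tcp_pos: [0.5145, -0.2875, 0.3009]
eef_rot: [-180.0, -0.0, -6.0]
contact_force: [0.7, -0.2, -0.8]
gripper_width: 0.0876
time_s: 15.25
tcp_pos: [0.4366, -0.0301, 0.3007]
eef_rot: [180.0, 0.0, -6.3]
contact_force: [0.8, -0.2, 1.1]
gripper_width: 0.0267
[ 0.43659478 -0.0301096   0.3007434 ] [ 1.79985790e+02  2.67093321e-02 -6.31052893e+00] 0.02667984568817647 [ 0.79322421 -0.19137008  1.11885631]
bar expected [[320.95492417 154.45206388]]
```

View pics/w10.png

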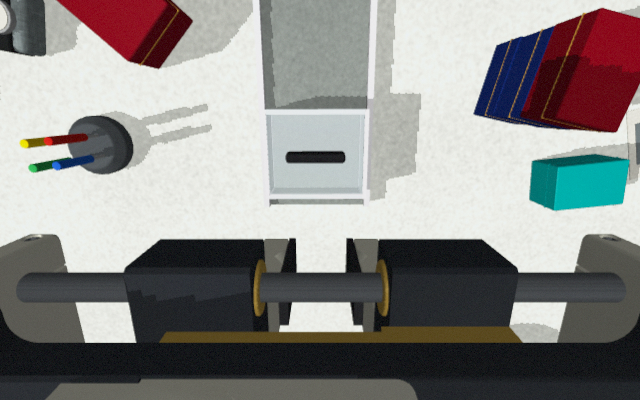

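View pics/s10.png

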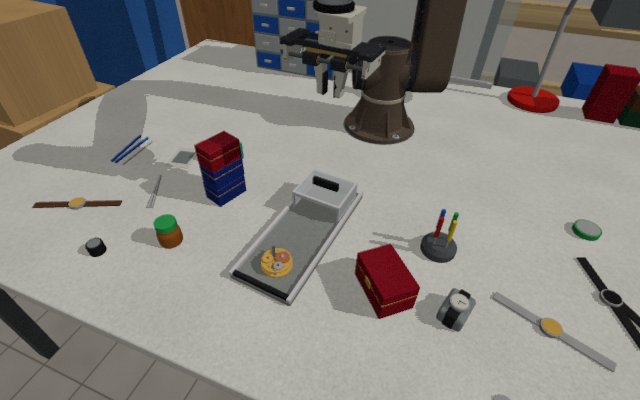

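```bash
python3 -m inch '0 -0.003 0.02 0 0 0 0;0 0 0.035 0 0 0 0;0 0 0.035 0 0 0 0;0 0 0.035 0 0 0 0;0 0 0.035 0 0 0 0;0 0 0.03 0 0 0 0;0 0 0.02 0 0 0 0;0 0 0.0115 0 0 0 0;0 0 0.007 0 0 0 0;0 0 0 0 0 0 0;0 0 0 0 0 0 0;0 0 0 0 0 0 0;0 0 0 0 0 0 0'
python3 - <<'E'
from plant import r
import cv2
im=r.capture("scene");cv2.imwrite("pics/s11.png",cv2.resize(im[100:300,220:420,::-1],None,fx=3,fy=3))
E
```

```text
time_s: 16.43
tcp_pos: [0.4377, -0.0265, 0.0734]
eef_rot: [-180.0, -0.1, -6.3]
contact_force: [0.8, 0.7, 0.5]
gripper_width: 0.0005
```

View pics/s11.png

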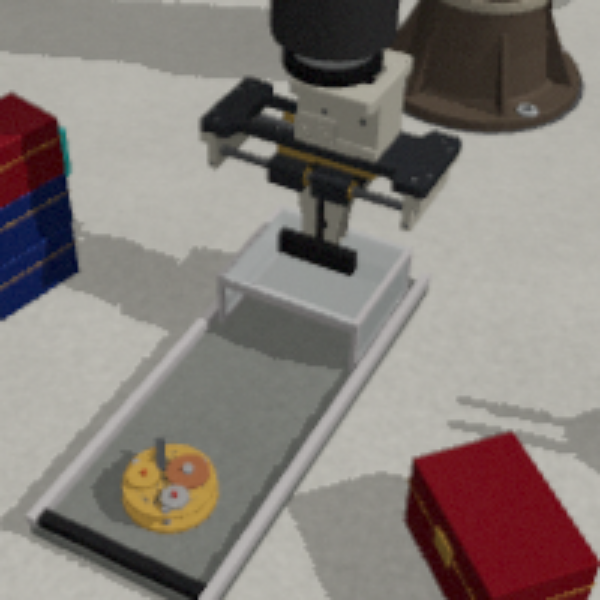

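```bash
python3 -m inch '0.005 0 0 0 0 0 0;0.005 0 0 0 0 0 0;0.005 0 0 0 0 0 0;0.006 0 0 0 0 0 0;0.007 0 0 0 0 0 0;0.008 0 0 0 0 0 0;0.008 0 0 0 0 0 0;0.008 0 0 0 0 0 0;0.008 0 0 0 0 0 0;0 0 0 0 0 0 0'
python3 -m inch '0.006 0 0 0 0 0 0;0.008 0 0 0 0 0 0;0.008 0 0 0 0 0 0;0.008 0 0 0 0 0 0;0.008 0 0 0 0 0 0;0.008 0 0 0 0 0 0;0.008 0 0 0 0 0 0;0.006 0 0 0 0 0 0;0 0 0 0 0 0 0'
python3 - <<'E'
from plant import r
import cv2
im=r.capture("scene");cv2.imwrite("pics/s12.png",cv2.resize(im[100:300,220:420,::-1],None,fx=3,fy=3))
im=r.capture("wrist");cv2.imwrite("pics/w12.png",im[:,:,::-1])
E
```

```text
time_s: 17.32
tcp_pos: [0.4988, -0.0331, 0.0724]
eef_rot: [-180.0, -0.1, -6.3]
contact_force: [0.7, -0.4, -0.1]
gripper_width: 0.0003
time_s: 18.07
tcp_pos: [0.5582, -0.0398, 0.0726]
eef_rot: [-180.0, -0.1, -6.3]
contact_force: [0.6, -0.2, 1.2]
gripper_width: 0.0001
```

View pics/s12.png

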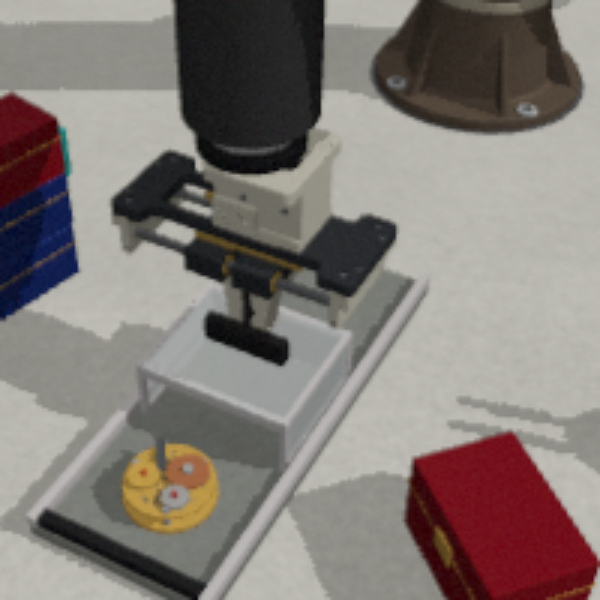

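View pics/w12.png

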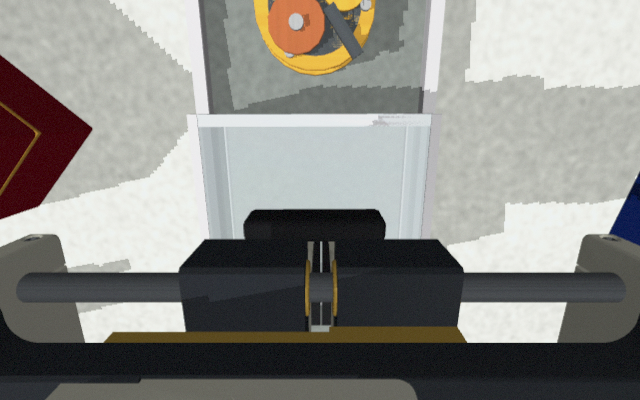

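```bash
python3 -m inch '0.005 0 0 0 0 0 0;0.008 0 0 0 0 0 0;0.008 0 0 0 0 0 0;0.008 0 0 0 0 0 0;0.008 0 0 0 0 0 0;0.008 0 0 0 0 0 0;0.008 0 0 0 0 0 0;0.008 0 0 0 0 0 0;0.008 0 0 0 0 0 0;0.008 0 0 0 0 0 0;0.008 0 0 0 0 0 0;0.008 0 0 0 0 0 0;0.005 0 0 0 0 0 0;0 0 0 0 0 0 0'
python3 -m inch '0.003 0 0 0 0 0 0;0.003 0 0 0 0 0 0;0.003 0 0 0 0 0 0;0.003 0 0 0 0 0 0'
python3 - <<'E'
from plant import r
import cv2
im=r.capture("scene");cv2.imwrite("pics/s13.png",cv2.resize(im[150:300,210:390,::-1],None,fx=4,fy=4))
E
```

```text
time_s: 19.33
tcp_pos: [0.655, -0.0506, 0.0723]
eef_rot: [180.0, -0.0, -6.3]
contact_force: [0.9, -0.3, 0.1]
gripper_width: 0.0005
time_s: 19.67
tcp_pos: [0.6653, -0.0518, 0.0723]
eef_rot: [180.0, 0.0, -6.3]
contact_force: [-2.1, 0.7, -1.3]
gripper_width: 0.0008
```

View pics/s13.png

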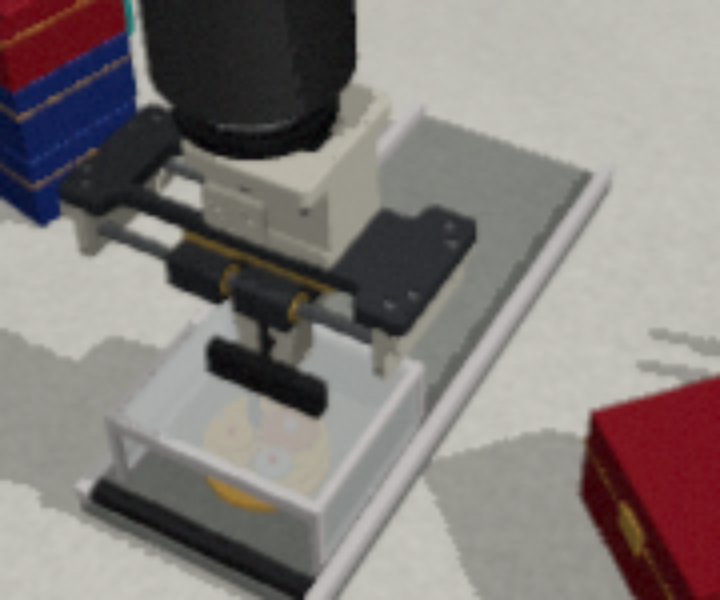

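Nearly home. I keep pushing slowly until the force rises at the stop.

```bash
python3 -m inch '0.003 0 0 0 0 0 0;0.003 0 0 0 0 0 0;0.003 0 0 0 0 0 0'; python3 -m inch '0.002 0 0 0 0 0 0;0.002 0 0 0 0 0 0;0.002 0 0 0 0 0 0'
```

```text
time_s: 19.97
tcp_pos: [0.6709, -0.0525, 0.0722]
eef_rot: [180.0, 0.4, -6.3]
contact_force: [-24.1, 9.1, 18.1]
gripper_width: 0.0007
time_s: 20.22
tcp_pos: [0.671, -0.0526, 0.0723]
eef_rot: [179.9, 1.0, -6.3]
contact_force: [-40.9, 14.1, 30.9]
gripper_width: 0.0002
```

```bash
python3 -m inch '-0.008 0 0 0 0 0 0;-0.012 0 0 0 0 0 0;0 0 -0.02 0 0 0 0;0 0 -0.035 0 0 0 0;0 0 -0.035 0 0 0 0;0 0 -0.035 0 0 0 0;0 0 -0.035 0 0 0 0;-0.03 0 -0.03 0 0 0 0;-0.03 0 0 0 0 0 0;-0.03 0 0 0 0 0 0;-0.03 0 0 0 0 0 0;0 0 0 0 0 0 0;0 0 0 0 0 0 0;0 0 0 0 0 0 0'
python3 - <<'E'
from plant import r
from h import *
im=r.capture("scene");cv2.imwrite("pics/s14.png",cv2.resize(im[120:300,180:420,::-1],None,fx=3.3,fy=3.3,interpolation=cv2.INTER_CUBIC))
im=r.capture("wrist");cv2.imwrite("pics/w14.png",im[:,:,::-1])
E
```

```text
time_s: 21.38
tcp_pos: [0.5427, -0.0381, 0.2629]
eef_rot: [-180.0, -0.1, -6.3]
contact_force: [-0.2, -0.8, -0.2]
gripper_width: 0.0005
```

View pics/s14.png

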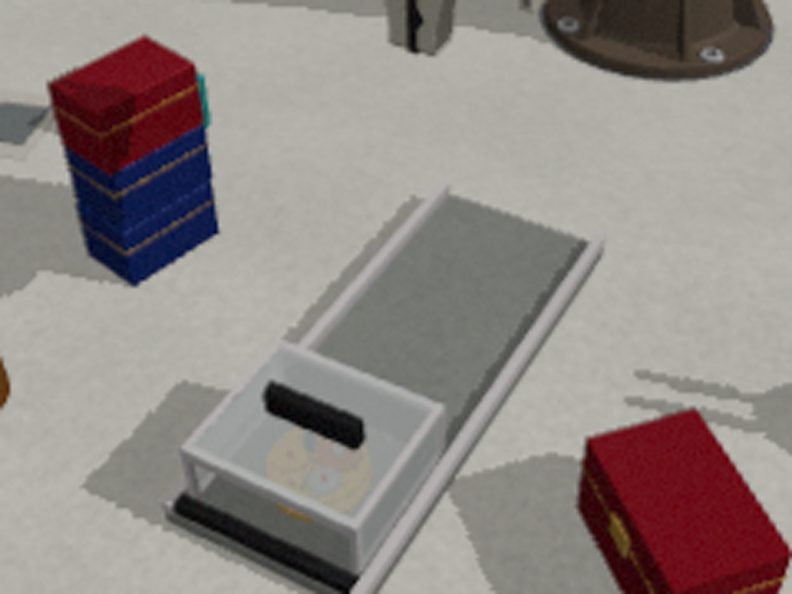

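View pics/w14.png

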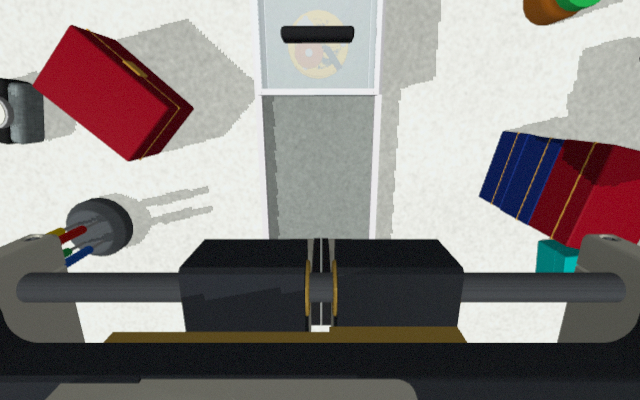

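```bash
python3 - <<'E'
from plant import r
from h import *
C=cam(r.camera_params("wrist"));S=cam(r.camera_params("scene"))
a=np.radians(-6.4);u=np.array([np.cos(a),np.sin(a)])
print("bar wrist",[ray(C,q,.086).round(4).tolist() for q in((282,33),(354,32))])
print("frame rear edge wrist",ray(C,(320,92),.064).round(4))
f=lambda x,y:(180+x/3.3,120+y/3.3)
print("bar scene",[ray(S,f(*q),.086).round(4).tolist() for q in((268,386),(362,436))])
print("stop scene inner-outer",[ray(S,f(*q),.022).round(4).tolist() for q in((175,512),(350,588),(186,498))])
print("front top edge",[ray(S,f(*q),.064).round(4).tolist() for q in((184,454),(360,530))])
im=cv2.imread("pics/s14.png");cv2.imwrite("pics/s14z.png",cv2.resize(im[420:594,150:450],None,fx=2.5,fy=2.5))
E
```

```text
bar wrist [[0.6911, -0.0165, 0.086], [0.6845, -0.084, 0.086]]
frame rear edge wrist [ 0.636  -0.0464  0.064 ]
bar scene [[0.6852, -0.0833, 0.086], [0.6998, -0.0114, 0.086]]
stop scene inner-outer [[0.7535, -0.1196, 0.022], [0.762, 0.0069, 0.022], [0.7414, -0.1189, 0.022]]
front top edge [[0.7382, -0.1157, 0.064], [0.7484, 0.0089, 0.064]]
```

View pics/s14z.png

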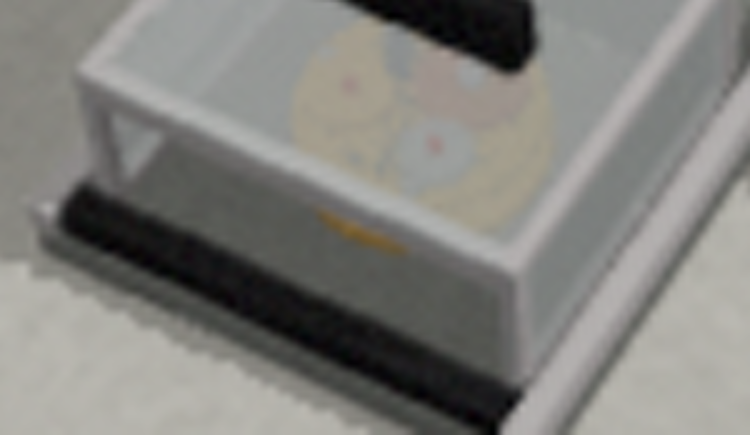

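```bash
python3 - <<'E'
from plant import r
print(r.get_state()["contact_force"],r.close_job())
E
```

```text
the job is handed in; nothing more can be done
[ 0.51257184 -0.50822975  0.57539836] None
```

I set the burgundy box squarely on the two navy boxes, released it, then slid the cover home against its stop. I handed the job in at about 21.5 s of the 59 s allowed; no verdict is reported.

- **Box:** before release it sat about 1 mm from square over the upper navy box in the wrist view. It was still standing square in the last scene picture.
- **Cover:** I pushed with closed fingers behind the grip bar until it stopped dead at about 40 N against the stop. The pictures show its front legs at the stop bar, with about a 3 mm gap at the front edge, which matches the design.
- **Bystanders:** the arm was retracted and touching nothing. Nothing on the bench looked moved in the last pictures, and the movement was not touched as far as the pictures and forces show.

**Checks that disagreed:**
- The overhead and scene silhouette fits gave the column a yaw of -27° and -33°. The wrist view of its top face gave -19.3°, and I used that because overlays in two other views agreed with it.
- Before the final lowering, the scene view put the held box 3 to 5 mm off sideways, while the wrist view said 1 mm. I shifted it about 2 mm then 0.7 mm back.
- The cover stopped about 2 cm short of where the parked bar position predicted, so it probably started roughly 15 mm into its travel. Measured against the movement, the stop position was within about 5 mm of what I expected.

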